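# Check a reamed eccentric bush with a go / no-go plug gauge

### The arm

A 6-joint arm with a two-finger parallel gripper is mounted at the origin on a cart in front of the work surface, level with it; the furniture and walls round the work are solid. World frame = base frame: x ahead of the robot, y to its left, z up, the work surface at z = 0. Lengths are in m, angles in degrees, forces in N, time in s.
With the tool pointing down it reaches from about 0.375 to 0.9 m from the base axis. Payload 3.1 kg.
Tool frame: the origin (TCP) lies between the finger pads; the fingertips stand 11 mm ahead of it and the grasp point (between the pads) lies 8 mm behind it; z points along the fingers, y is the line along which they close (so a half turn about z gives the same grasp; the last joint's range is limited). The gripper opens to 87 mm and grips with 3 to 60 N. Pads are 19 mm wide; open, the fingers measure 117 mm over their backs; the gripper's body (75 mm by 190 mm) begins 51 mm behind the grasp point.
Start: joints at [-77.779, 30.224, 82.088, -0, 67.689, -10.227], TCP at [0.239, -0.578, 0.234] pointing down, gripper open.
Joint ranges: [-176.69, 176.69], [-43.24, 126.21], [12.49, 139.97], [-82, 262], [0, 151.66], [-163.58, 163.58]. Speed limits (degrees/s): [159.86, 159.86, 180, 180, 180, 180].

### API

Orientations are given as a 3x3 rotation matrix whose columns are the frame's x, y, z axes.
In Python, from rig import bot gives the robot as it stands.
- The arm moves only by the tool apply_moves, never from a script. Its argument "steps" is a list that holds one entry, the list of rows, each a list of 7 numbers: the shift along the tool's x, y, z in cm, then the turn, a rotation vector about the tool's x, y, z in degrees, then the gripper command: -1 is shut, 1 is fully open, values between are in proportion. In form: [[[dx, dy, dz, rx, ry, rz, jaw], ...]]. A call has 1 to 20 rows; each row is the pose to reach, as a shift and turn from the pose commanded when the call began, along the tool's axes at that moment; what a row does not reach only later rows make up. A row lasts 1/8 s, in which the tool goes at most 62.5 mm and 10.7 degrees, less where a joint would pass 70% of its speed; a pose out of reach is approached as far as the arm can. A call with a gripper value outside its range is refused whole. The fingers move at their own pace and stop on an object; the grip force is fixed at half the most. Time passes only in rows, so rows that repeat a pose let the fingers close. It gives the time, the measured TCP pose, the force, the opening and the grip force at its end, in the units of the state.
- bot.read_state(): the state, without advancing time (a new reading comes with each control period).
- bot.capture(name): name is "side" or "top"; returns the picture (480x640x3 uint8, blue, green, red); there is no depth.
- bot.camera_model(name): a dict with "intrinsics" (3x3 intrinsics, pixels), "k1" (the pictures are not rectified: a ray, as slopes to the right and down, at radius r is drawn at 1 + k1 r^2 times it, then the intrinsics apply), "R" (3x3) and "t" (3): a world point X has camera coordinates R X + t. Camera axes: x right, y down, z forward; pixel columns grow to the right and rows downward; lengths in m; the calibration is good to about 2 mm. A picture is of the moment at which its call begins. camera_model takes no time and is no camera call.
- bot.hand_in(): hands the job in; it is judged then, once.
The state is a dict: "time_s": time; "joint_positions": joint angles; "qvel": joint speeds; "tau": joint torques, N m; "position": TCP position; "tcp_rot": TCP orientation; "force": force on the tool from outside, world axes, zero at the start; "moment": the same for the moment, N m; "opening": opening from 0.0 (shut) to 1.0 (fully open); "grasp_force": force on a finger pad.
Only numpy, scipy, OpenCV 4.12 (cv2) and the standard library are available. Lean on these libraries where they do the work, as an engineer would, in place of code of your own. Each camera call takes 0.05 s, during which the arm holds its last target. There are 200 camera calls.

### The job

The bronze bush in the bearing pedestal has just been reamed: check its bore, from the flanged side, with the plug gauge lying in the wooden cradle. Feel the long go end into the bore and slide it fully home until its collar meets the flange; then draw it out, turn the gauge round and hold the short, thicker no-go end lightly pressed, square and centred, in the mouth of the bore for a good second to confirm that it will not enter. Never force the gauge, and lay it back in its cradle when you are done.

Things in the scene. Friction and masses are not known exactly. Their poses are not given: they have to be found in the camera images.
- gauge_mid (a point): Middle of the handle of a double-ended steel plug gauge, 0.22 kg; grasp here. y runs along the gauge to the go end; as it lies, z is up. The dark handle is hexagonal, 18 mm across flats, 76 mm long, one pair of flats upright (facing x). At each end of it is a collar, 28 mm across, outer face 42 mm from the middle; beyond these stand the go and no-go ends.
- go_tip (a point): Centre of the face of the go end, 72 mm from the handle's middle along the gauge's +y. The go end is the long one: 20 mm in diameter, 30 mm long beyond its collar, its edge bevelled 1.5 mm at 45 degrees to a 17 mm nose. Fully home in the bore, with the collar on the flange, the tip is 30 mm past the flange face.
- nogo_tip (a point): Centre of the face of the no-go end, 56 mm from the handle's middle along the gauge's -y. The no-go end is short and thicker: 24 mm in diameter, 14 mm long beyond its collar, its edge bevelled 2.5 mm at 45 degrees to a 19 mm nose. Centred on the bore it stops in the flare with the tip 3 mm past the flange face; each mm off centre costs about 1 mm of that depth.
- pedestal: Grey cast bearing pedestal bolted to the bench. Origin under the middle of its foot (136 x 48 mm in x, y; 14 mm thick, bolt heads to 28 mm at x = -56 and +56 mm). Its round boss, 60 mm in diameter, axis level along y, 62 mm up, reaches 92 mm, a locking screw on it 100 mm. The flanged side of the bronze bush is the -y side; the bore runs right through. Over 25 N on it is forcing.
- flange (a point): On the boss's axis in the flat face of the bush's 56 mm flange; axes as the pedestal's (y into the bore). The bush is eccentric: the bore, 21 mm in diameter, its mouth flared at 45 degrees to 25 mm over 2 mm depth, lies 3 mm off this point, level and parallel to y, but in any direction across y (x, z), a new one each time and not told: find it by feel or eye.
- cradle_seat (a point): Where the handle's middle belongs in the wooden cradle, 38 mm above its underside; y along the cradle, x across.
- cradle: Wooden cradle, fixed, 52 x 78 mm; origin under its middle, y along it. Two posts 8 mm thick, centred at y = -30 and +30 mm, with V notches of 120 degrees (bottoms 28 mm, tops 39 mm up) carry the level hexagonal handle, corner down; 52 mm free between the posts, over a base 8 mm thick. The gauge's collars lie outside the posts with 4 mm play each way.
Things that resemble listed ones, but are neither listed nor needed, are in the scene too. What is shaped like the cradle but purple is not meant.

How it is judged:
By the outcome, as a careful person would: the job done as asked, in the order asked, and still so for the second after the job is handed in, with the robot touching nothing.
It also fails if it takes over 72 s, if anything falls off the work surface, if the arm or the gripper's body presses on something with over 40 N, if the wrist force passes 120 N, or if a joint passes its speed limit or range.

## Working session

There is one attempt and no reset: what is moved stays moved. The work goes in short steps, Python scripts to look and compute and a tool call to move; the robot and the scene stay as the last step left them, time stands still between calls to the robot, and variables do not carry over. Pictures are saved under pics/ and viewed, at most 10 in all, crops included, and the job is handed in when it is done.

Besides the shell and the picture viewer there is one more tool, called after "Request:" as a command line: name --argument value ..., lists and objects as JSON in quotes. apply_moves: Moves the arm, as the interface text tells. Its arguments: {"type":"object","properties":{"steps":{"type":"array","items":{"type":"array","items":{"type":"array","items":{"type":"number"}}}}},"required":["steps"]}

```bash
ls; mkdir -p pics
python3 - <<'E'
from rig import bot
import cv2
s=bot.read_state(); print(s)
for n in("side","top"):
    im=bot.capture(n); cv2.imwrite(f"pics/{n}0.png",im); print(n,bot.camera_model(n))
E
```

```text
pics
{'time_s': 0.0, 'joint_positions': array([-7.77807639e+01,  3.02787908e+01,  8.21566344e+01, -1.66274436e-03,
        6.76886750e+01, -1.02276237e+01]), 'qvel': array([ 0.02967391, -0.0020759 ,  0.00259262, -0.02757983,  0.13640361,
        0.02020833]), 'tau': array([-2.48244878e-04, -4.40042567e+01, -1.76591080e+01,  6.31564250e-02,
        5.84087369e-02, -1.63072286e-04]), 'position': array([ 0.23850516, -0.57693366,  0.23257211]), 'tcp_rot': array([[ 9.24229932e-01,  3.81836087e-01, -4.84670392e-04],
       [ 3.81836227e-01, -9.24227590e-01,  2.11120335e-03],
       [ 3.58187879e-04, -2.13630204e-03, -9.99997654e-01]]), 'force': array([ 0.10369428, -0.03780497,  0.71776305]), 'moment': array([-0.0148921 ,  0.00290101, -0.02790599]), 'grasp_force': 0.0, 'opening': 1.0020009794989957}
side {'intrinsics': array([[614.45715867,   0.        , 315.00509602],
       [  0.        , 614.45715867, 230.51442374],
       [  0.        ,   0.        ,   1.        ]]), 'k1': -0.09306247191306181, 'R': array([[ 0.99579775,  0.08925023,  0.02052403],
       [ 0.05968648, -0.46252186, -0.88459655],
       [-0.06945763,  0.88210426, -0.46590526]]), 't': array([-0.55624239,  0.06962831,  0.87557353])}
top {'intrinsics': array([[455.12713693,   0.        , 325.97063484],
       [  0.        , 455.12713693, 229.44201596],
       [  0.        ,   0.        ,   1.        ]]), 'k1': -0.01861889347431688, 'R': array([[-0.03070126, -0.99936483,  0.01809361],
       [-0.99791334,  0.02961791, -0.0573738 ],
       [ 0.05680146, -0.0198173 , -0.99818879]]), 't': array([0.07602917, 0.56491596, 0.88469113])}
```

View pics/side0.png

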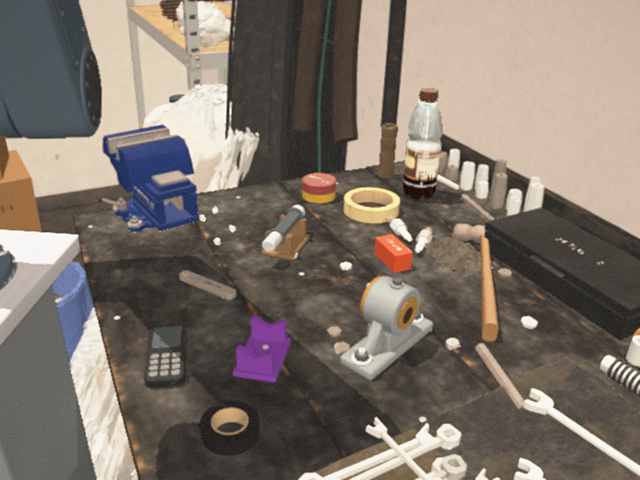

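View pics/top0.png

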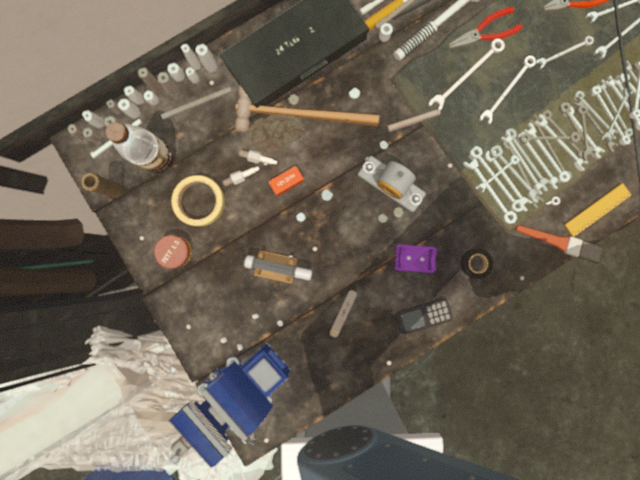

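Run:
```python
import cv2,numpy as np
t=cv2.imread("pics/top0.png"); s=cv2.imread("pics/side0.png")
def c(im,x,y,w,h,k): return cv2.resize(im[y:y+h,x:x+w],None,fx=k,fy=k,interpolation=cv2.INTER_CUBIC)
a=np.hstack([c(t,350,145,80,70,5),c(t,240,240,80,70,5)])
b=np.hstack([c(s,335,270,100,62,4)[:240],c(s,255,200,100,62,4)[:240]])
cv2.imwrite("pics/crop0.png",np.vstack([a,b]))
for n in("side","top"):
    from rig import bot
    m=bot.camera_model(n);print(n,-m["R"].T@m["t"])
```

```text
side [ 0.61056431 -0.69049777  0.48094361]
top [0.51581961 0.07678144 0.91412451]
```

View pics/crop0.png

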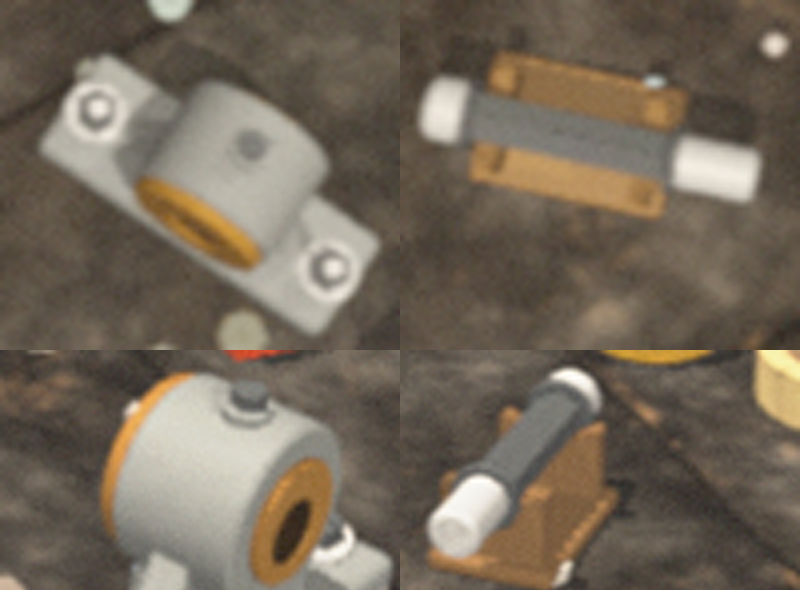

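```bash
cat > h.py <<'E'
import numpy as np, cv2
from rig import bot
from scipy.optimize import least_squares
M={n:bot.camera_model(n) for n in("side","top")}
def proj(n,X):
    m=M[n]; c=np.atleast_2d(X)@m["R"].T+m["t"]; u=c[:,:2]/c[:,2:]
    u=u*(1+m["k1"]*(u**2).sum(1,keepdims=True))
    return u@m["intrinsics"][:2,:2].T+m["intrinsics"][:2,2]
def back(n,p,z):
    return least_squares(lambda q:proj(n,[q[0],q[1],z])[0]-p,[0.5,0.]).x
def P(pose,L):  # pose x,y,yaw deg ; local pts -> world
    a=np.radians(pose[2]);c,s=np.cos(a),np.sin(a)
    L=np.atleast_2d(np.asarray(L,float)); return np.c_[pose[0]+c*L[:,0]-s*L[:,1],pose[1]+s*L[:,0]+c*L[:,1],L[:,2]]
E
python3 - <<'E'
from h import *
d=.4
f=lambda x,y,x0,y0,k:(np.array([x,y])/k+[x0,y0])-.4
b1=back("top",f(97,108,350,145,5),.027);b2=back("top",f(330,268,350,145,5),.027)
print("bolts",b1,b2,np.linalg.norm(b1-b2))
for p in [(100,55),(40,150),(318,335),(380,240)]: print("foot",back("top",f(*p,350,145,5),.014))
n=back("top",f(25,107,240,240,5),.038);g=back("top",f(358,172,240,240,5),.038)
print("nogo,go",n,g,np.linalg.norm(g-n), "mid",n+(g-n)*56/128,"yaw of gauge y",np.degrees(np.arctan2(*(g-n)[::-1])))
cs=[back("top",f(*p,240,240,5),.008) for p in [(95,52),(288,90),(263,215),(70,180)]]
print("cradle",cs,np.mean(cs,0))
cs=[back("top",f(*p,240,240,5),.037) for p in [(95,52),(288,90),(263,215),(70,180)]]
print("cradle",np.mean(cs,0),np.linalg.norm(cs[0]-cs[1]))
E
```

```text
bolts [ 0.68869885 -0.02953733] [ 0.62265576 -0.11916456] 0.1113316257967672
foot [ 0.71266115 -0.03308797]
foot [ 0.67489125 -0.00765084]
foot [ 0.5975014 -0.116086 ]
foot [ 0.63492002 -0.1426206 ]
nogo,go [0.50976554 0.21710802] [0.48099833 0.09032168] 0.13000895687518713 mid [0.49717989 0.161639  ] yaw of gauge y -102.78369589432016
cradle [array([0.53049555, 0.19373711]), array([0.51310383, 0.11761957]), array([0.46402622, 0.12885162]), array([0.48019456, 0.20475494])] [0.49695504 0.16124081]
cradle [0.49755879 0.15853774] 0.07558026537381227
```

Run:
```python
from h import *
A={}
for n in("side","top"):
    A[n]=np.mean([bot.capture(n).astype(float) for _ in range(8)],0); np.save(f"{n}.npy",A[n])
def c(im,x,y,w,h,k): return cv2.resize(np.clip(im[y:y+h,x:x+w],0,255).astype(np.uint8),None,fx=k,fy=k,interpolation=cv2.INTER_CUBIC)
s=c(A["side"],355,270,75,75,8); t=c(A["top"],355,150,25*3,75,8)
hole=s[:, 200:600]
cv2.imwrite("pics/crop1.png",np.hstack([s[:,180:580],t[:600,100:500]]))
```

```text
(no output)
```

View pics/crop1.png

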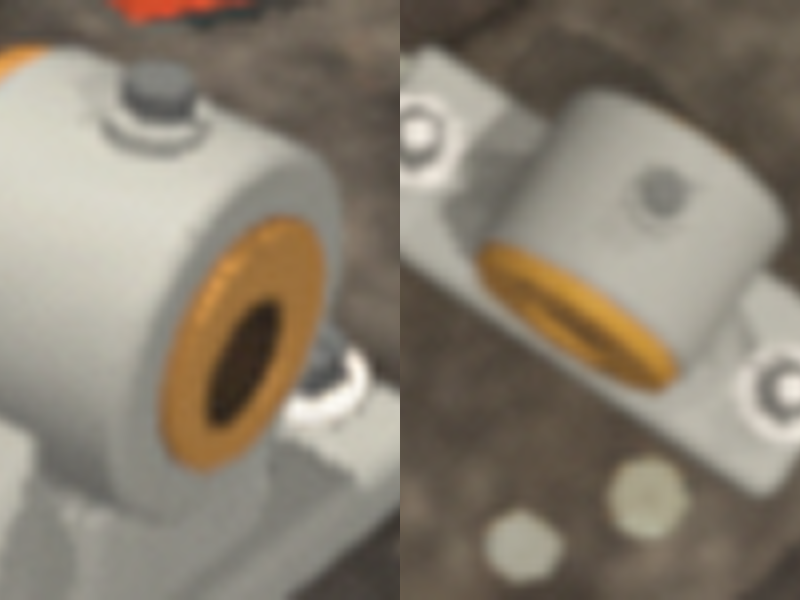

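Run:
```python
from h import *
def pix(u,n):  # crop1 -> image
    u=np.array(u,float); 
    return (u+[180,0])/8+[355,270]-.44 if n=="side" else (u+[-300,0])/8+[355,150]-.44
top=[((415,135),(-56,0,.027)),((788,388),(56,0,.027))]
b=[back("top",pix(p,"top"),.027) for p,_ in top]; print(b)
# pedestal x axis from bolt1 (upper-left) to bolt2
# flange extremes at z=.062
e=[back("top",pix(p,"top"),.062) for p in [(477,250),(678,385)]]; print("flange ends",e,np.linalg.norm(e[1]-e[0]),np.mean(e,0))
c=np.mean(b,0); d=(b[1]-b[0])/np.linalg.norm(b[1]-b[0]); yaw=np.degrees(np.arctan2(d[1],d[0])); print("ped",c,yaw)
ya=np.array([-d[1],d[0]]); v=np.mean(e,0)-c; print("flange local x,y",v@d,v@ya)
# side ring / hole
im=np.load("side.npy").astype(np.float32); k=8
im=cv2.resize(im[270:345,355:430],None,fx=k,fy=k,interpolation=cv2.INTER_CUBIC)
hsv=cv2.cvtColor(np.clip(im,0,255).astype(np.uint8),cv2.COLOR_BGR2HSV)
org=((hsv[...,1]>110)&(hsv[...,0]<25)&(np.arange(600)[None]>320)&(np.arange(600)[:,None]>200)).astype(np.uint8)
n,l,s,ce=cv2.connectedComponentsWithStats(org); i=1+np.argmax(s[1:,4]); m=(l==i).astype(np.uint8)
co,_=cv2.findContours(m,cv2.RETR_EXTERNAL,cv2.CHAIN_APPROX_NONE); ring=max(co,key=len)
fill=cv2.drawContours(np.zeros_like(m),[ring],-1,1,-1); g=im[...,2]
dark=((g<110)&(cv2.erode(fill,np.ones((9,9)))>0)).astype(np.uint8)
n,l,s,ce=cv2.connectedComponentsWithStats(dark); i=1+np.argmax(s[1:,4])
co,_=cv2.findContours((l==i).astype(np.uint8),cv2.RETR_EXTERNAL,cv2.CHAIN_APPROX_NONE); hole=max(co,key=len)
def tolocal(p,ylo):  # pixel-> (x,z) on plane local y=ylo
    f=lambda q:proj("side",P((*c,yaw),[q[0],ylo,q[1]]))[0]-p
    return least_squares(f,[0,.06]).x
for ylo in(.020,.024,.028):
  for nm,cn in(("ring",ring),("hole",hole)):
    pts=np.array([tolocal(p/k-.44+[355,270],ylo) for p in cn[::6,0]])
    (cx,cz),ax,an=cv2.fitEllipse((pts*1e5).astype(np.float32)); 
    print(ylo,nm,np.round([cx/100,cz/100,ax[0]/100,ax[1]/100,an],2), "bbox mid",np.round(1e3*(pts.min(0)+pts.max(0))/2,1),np.round(1e3*np.ptp(pts,axis=0),1))
```

```text
[array([ 0.68823412, -0.02939169]), array([ 0.62293502, -0.11909721])]
flange ends [array([ 0.65358045, -0.03888886]), array([ 0.62015118, -0.08528771])] 0.05718714429439203 [ 0.63686582 -0.06208829]
ped [ 0.65558457 -0.07424445] -126.05189614322238
flange local x,y 0.0011882495438300276 -0.022287936743115817
0.02 ring [ -6.63  55.77  40.17  44.78 129.02] bbox mid [-6.6 55.7] [43.5 42.5]
0.02 hole [-7.18 51.91 17.96 21.19 40.37] bbox mid [-7.3 51.9] [19.6 20.3]
0.024 ring [  0.31  61.33  39.64  44.2  129.02] bbox mid [ 0.4 61.2] [42.9 42. ]
0.024 hole [-0.23 57.52 17.73 20.92 40.37] bbox mid [-0.4 57.5] [19.4 20. ]
0.028 ring [  7.25  66.88  39.12  43.61 129.02] bbox mid [ 7.3 66.8] [42.4 41.4]
0.028 hole [ 6.71 63.12 17.49 20.64 40.37] bbox mid [ 6.6 63.1] [19.1 19.7]
```

```bash
cat >> h.py <<'E'
def Rz(psi):
    a=np.radians(psi);c,s=np.cos(a),np.sin(a); return np.array([[c,s,0],[s,-c,0],[0,0,-1.]])
def step(p0,psi0,p1,psi1):
    "shift in cm along tool axes, turn about tool z"
    d=Rz(psi0).T@(np.array(p1)-p0)*100; return np.round(d,3),round(-((psi1-psi0+180)%360-180),2)
E
python3 -c "
from h import *
s=bot.read_state();R=s['tcp_rot'];print(np.degrees(np.arctan2(R[1,0],R[0,0])),s['position'])
print(step([.239,-.578,.234],22.449,[.497,.1615,.13],77.4))"
```

```text
22.44636897573876 [ 0.23867118 -0.57761775  0.23355898]
(array([ 52.083, -58.494,  10.4  ]), -54.95)
```

Request:
apply_moves --steps '[[[52.08,-58.49,10.4,0,0,-54.95,1],[52.08,-58.49,10.4,0,0,-54.95,1],[52.08,-58.49,10.4,0,0,-54.95,1],[52.08,-58.49,10.4,0,0,-54.95,1],[52.08,-58.49,10.4,0,0,-54.95,1],[52.08,-58.49,10.4,0,0,-54.95,1],[52.08,-58.49,10.4,0,0,-54.95,1],[52.08,-58.49,10.4,0,0,-54.95,1],[52.08,-58.49,10.4,0,0,-54.95,1],[52.08,-58.49,10.4,0,0,-54.95,1],[52.08,-58.49,10.4,0,0,-54.95,1],[52.08,-58.49,10.4,0,0,-54.95,1],[52.08,-58.49,10.4,0,0,-54.95,1],[52.08,-58.49,10.4,0,0,-54.95,1],[52.08,-58.49,10.4,0,0,-54.95,1],[52.08,-58.49,10.4,0,0,-54.95,1],[52.08,-58.49,10.4,0,0,-54.95,1]]]'

```text
time_s: 3.02
position: [0.4966, 0.1607, 0.1298]
tcp_rot: [[0.22, 0.975, -0.0], [0.975, -0.22, -0.0], [-0.0, -0.0, -1.0]]
force: [0.4, -1.2, -0.1]
opening: 1.0
grasp_force: 0.0
```

Run:
```python
from h import *
s=bot.read_state();R=s['tcp_rot'];print(np.round(R,4),s['joint_positions'].round(1))
im=bot.capture("side")
c=cv2.resize(im[150:290,200:386],None,fx=4.3,fy=4.28,interpolation=cv2.INTER_CUBIC); 
for X in ([.497,.1615,.038],[.497,.1615,.13-.011]):
    print(proj("side",X))
cv2.imwrite("pics/s1.png",c)
```

```text
[[ 2.200e-01  9.755e-01 -0.000e+00]
 [ 9.755e-01 -2.200e-01 -1.000e-04]
 [-1.000e-04 -0.000e+00 -1.000e+00]] [  5.7  31.2 102.3  -0.   46.4  18.4]
[[285.65868977 224.77741977]]
[[285.58630658 177.15218746]]
```

View pics/s1.png

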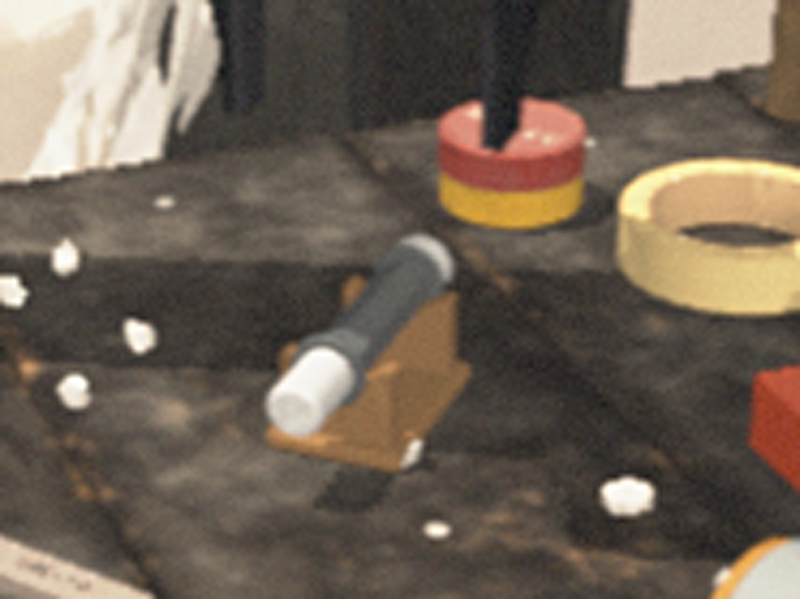

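Run:
```python
from h import *
for s in (.072,.042,-.042,-.056):
    X=np.array([.497,.1615,.038])+s*np.array([-.218,-.976,0]); p=proj("side",X)[0]; print(s,p,(p-[200,150])*[4.3,4.28])
print(step([.497,.1615,.13],77.4,[.497,.1612,.030],77.4))
```

```text
0.072 [268.83197532 245.81480127] [295.97749389 410.08734946]
0.042 [276.10761495 236.71665934] [327.2627443  371.14730196]
-0.042 [294.53699195 213.68356153] [406.50906538 272.56564334]
-0.056 [297.35862076 210.15868716] [418.64206928 257.47918105]
(array([-2.9e-02,  7.0e-03,  1.0e+01]), -0.0)
```

Request:
apply_moves --steps '[[[0,0,4,0,0,0,1],[0,0,7,0,0,0,0.6],[0,0,9,0,0,0,0.3],[0,0,10,0,0,0,0.1],[0,0,10,0,0,0,0]]]'

```text
time_s: 3.7
position: [0.4965, 0.1615, 0.0293]
tcp_rot: [[0.219, 0.976, -0.001], [0.976, -0.219, -0.0], [-0.0, -0.001, -1.0]]
force: [0.6, 0.5, -0.1]
opening: 0.634
grasp_force: 0.0
```

Request:
apply_moves --steps '[[[0,0,0,0,0,0,-0.3],[0,0,0,0,0,0,-1],[0,0,0,0,0,0,-1],[0,0,0,0,0,0,-1],[0,0,0,0,0,0,-1],[0,0,0,0,0,0,-1]]]'

```text
time_s: 4.45
position: [0.4966, 0.1619, 0.0299]
tcp_rot: [[0.219, 0.976, 0.0], [0.976, -0.219, 0.0], [0.0, -0.0, -1.0]]
force: [-1.2, 0.5, 5.5]
opening: 0.197
grasp_force: 30.0
```

```bash
cat >> h.py <<'E'
PED=(.65558,-.07424,-126.05)
YAW=np.radians(PED[2]+90)
def tgt(lx,ly,lz): # gauge mid local mm -> TCP world
    X=P(PED,[lx/1e3,ly/1e3,lz/1e3])[0]; X[2]-=.008; return X
E
python3 - <<'E'
from h import *
p0=[.497,.1612,.03]
a=tgt(0,-22-72-25,59); print(a, step(p0,77.4,[.497,.1612,.15],77.4), step(p0,77.4,[*a[:2],.15],143.95), step(p0,77.4,a,143.95))
E
```

```text
[ 0.55936805 -0.00420957  0.051     ] (array([  0.,   0., -12.]), -0.0) (array([-14.782,   9.695, -12.   ]), -66.55) (array([-14.782,   9.695,  -2.1  ]), -66.55)
```

Request:
apply_moves --steps '[[[0,0,-1.5,0,0,0,-1],[0,0,-5,0,0,0,-1],[0,0,-10,0,0,0,-1],[0,0,-12,0,0,0,-1],[-14.78,9.7,-12,0,0,-66.55,-1],[-14.78,9.7,-12,0,0,-66.55,-1],[-14.78,9.7,-12,0,0,-66.55,-1],[-14.78,9.7,-12,0,0,-66.55,-1],[-14.78,9.7,-12,0,0,-66.55,-1],[-14.78,9.7,-12,0,0,-66.55,-1],[-14.78,9.7,-12,0,0,-66.55,-1],[-14.78,9.7,-12,0,0,-66.55,-1],[-14.78,9.7,-7,0,0,-66.55,-1],[-14.78,9.7,-3.5,0,0,-66.55,-1],[-14.78,9.7,-2.1,0,0,-66.55,-1],[-14.78,9.7,-2.1,0,0,-66.55,-1],[-14.78,9.7,-2.1,0,0,-66.55,-1]]]'

```text
time_s: 6.58
position: [0.5602, -0.0038, 0.0518]
tcp_rot: [[-0.808, 0.589, 0.003], [0.589, 0.808, -0.001], [-0.002, 0.001, -1.0]]
force: [-1.1, 0.4, -2.1]
opening: 0.199
grasp_force: 29.9
```

Run:
```python
from h import *
s=bot.read_state();R=s['tcp_rot'];print(s['position'],np.degrees(np.arctan2(R[1,0],R[0,0])),s['force'],s['moment'],s['joint_positions'].round(1))
def c(im,x,y,w,h,k): return cv2.resize(im[y:y+h,x:x+w],None,fx=k,fy=k,interpolation=cv2.INTER_CUBIC)
A=np.mean([bot.capture("side").astype(float) for _ in range(3)],0).astype(np.uint8);B=np.mean([bot.capture("top").astype(float) for _ in range(3)],0).astype(np.uint8)
cv2.imwrite("pics/app.png",np.hstack([c(A,300,220,100,120,4)[:480],c(B,330,120,100,120,4)]))
g=s['position']+[0,0,.008]; d=np.array([np.cos(YAW),np.sin(YAW),0])
for n,o in(("side",(300,220)),("top",(330,120))): print(n,[(np.round((proj(n,g+k*d)[0]-o)*4)).tolist() for k in(.072,.042,-.042)])
```

```text
[ 0.56021995 -0.00375596  0.05176601] 143.93800822873578 [-1.07065561  0.38159065 -2.11952747] [ 0.05728537 -0.12392183  0.00859526] [-11.8  40.8  99.2  -0.   39.9 -65.7]
side [[242.0, 283.0], [167.0, 248.0], [-26.0, 156.0]]
top [[204.0, 317.0], [169.0, 369.0], [69.0, 516.0]]
```

View pics/app.png

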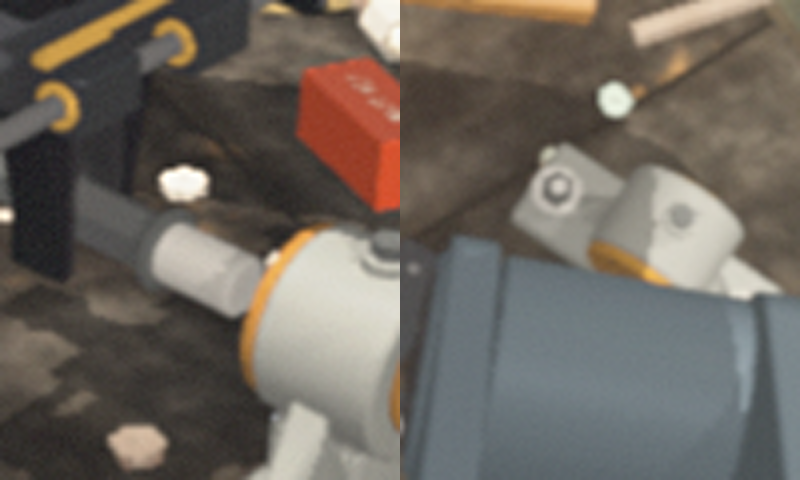

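Request:
apply_moves --steps '[[[-1,0,0,0,0,0,-1],[-1.7,0,0,0,0,0,-1],[-2,0,0,0,0,0,-1],[-2,0,0,0,0,0,-1],[-2,0,0,0,0,0,-1]]]'

```text
time_s: 7.5
position: [0.5748, -0.0152, 0.0504]
tcp_rot: [[-0.808, 0.589, -0.001], [0.589, 0.808, 0.0], [0.001, -0.0, -1.0]]
force: [1.3, 0.1, -3.2]
opening: 0.204
grasp_force: 29.9
```

```bash
cat >> h.py <<'E'
def loc():
    "gauge mid in pedestal frame mm (from TCP), force in ped frame"
    s=bot.read_state(); a=np.radians(PED[2]); Q=np.array([[np.cos(a),np.sin(a),0],[-np.sin(a),np.cos(a),0],[0,0,1]])
    R=s['tcp_rot']
    print("t",round(s['time_s'],2),"loc",np.round(Q@(s['position']-R[:,2]*.008-[PED[0],PED[1],0])*1e3,2),"F",np.round(Q@s['force'],1),"M",np.round(Q@s['moment'],2),
     "yaw",round(np.degrees(np.arctan2(R[1,0],R[0,0])),2),"tilt",np.round(np.degrees(Q@R[:,2])[:2],2),"grip",round(s['grasp_force'],1))
E
python3 -c "from h import *;loc()"
```

```text
t 7.5 loc [  -0.21 -100.03   58.37] F [-0.8  1.  -3.2] M [0.04 0.16 0.06] yaw 143.95 tilt [ 0.02 -0.05] grip 29.9
```

Request:
apply_moves --steps '[[[-0.2,0.02,0,0,0,0,-1],[-0.4,0.02,0,0,0,0,-1],[-0.45,0.02,0,0,0,0,-1],[-0.5,0.02,0,0,0,0,-1],[-0.5,0.02,0,0,0,0,-1]]]'

```text
time_s: 8.12
position: [0.578, -0.0175, 0.0503]
tcp_rot: [[-0.809, 0.588, -0.003], [0.588, 0.809, 0.001], [0.003, -0.001, -1.0]]
force: [-4.0, 2.7, -2.1]
opening: 0.204
grasp_force: 29.9
```

```bash
python3 -c "from h import *;loc()"
```

```text
t 8.12 loc [ -0.22 -96.04  58.28] F [ 0.1 -4.8 -2.1] M [-0.6   0.04 -0.  ] yaw 143.95 tilt [ 0.06 -0.16] grip 29.9
```

Request:
apply_moves --steps '[[[-0.05,0,0,0,0,0,-1],[-0.1,0,0,0,0,0,-1],[-0.15,0,0,0,0,0,-1],[-0.15,0,0,0,0,0,-1]]]'

```text
time_s: 8.62
position: [0.5782, -0.0179, 0.0501]
tcp_rot: [[-0.809, 0.588, -0.005], [0.588, 0.809, 0.002], [0.005, -0.002, -1.0]]
force: [-5.9, 4.4, -0.9]
opening: 0.197
grasp_force: 29.9
```

```bash
python3 -c "from h import *;loc()"
```

```text
t 8.62 loc [-6.000e-02 -9.567e+01  5.811e+01] F [-0.  -7.4 -0.9] M [-0.91  0.09 -0.02] yaw 143.95 tilt [ 0.09 -0.3 ] grip 29.9
```

Request:
apply_moves --steps '[[[0.2,0,0,0,0,0,-1],[0.2,0,-0.1,0,0,0,-1],[0.1,0,-0.1,0,0,0,-1],[0,0,-0.1,0,0,0,-1],[0,0,-0.1,0,0,0,-1],[0,0,-0.1,0,0,0,-1]]]'

```text
time_s: 9.38
position: [0.5812, -0.0195, 0.0516]
tcp_rot: [[-0.808, 0.589, 0.001], [0.589, 0.808, -0.001], [-0.001, 0.0, -1.0]]
force: [-1.6, -2.5, -2.7]
opening: 0.206
grasp_force: 29.9
```

```bash
python3 -c "from h import *;loc()"
```

```text
t 9.38 loc [ -0.47 -92.35  59.64] F [ 2.9  0.1 -2.7] M [ 0.   -0.35 -0.26] yaw 143.93 tilt [-0.01  0.07] grip 29.9
```

Request:
apply_moves --steps '[[[-0.1,-0.04,0,0,0,0,-1],[-0.2,-0.04,0,0,0,0,-1],[-0.3,-0.04,0,0,0,0,-1],[-0.3,-0.04,0,0,0,0,-1],[-0.3,-0.04,0,0,0,0,-1]]]'

```text
time_s: 10.0
position: [0.5829, -0.0211, 0.0516]
tcp_rot: [[-0.809, 0.588, 0.0], [0.588, 0.809, -0.0], [-0.0, 0.0, -1.0]]
force: [-2.4, -1.6, -3.5]
opening: 0.199
grasp_force: 29.9
```

```bash
python3 -c "from h import *;loc()"
```

```text
t 10.0 loc [ -0.18 -90.03  59.56] F [ 2.7 -0.9 -3.5] M [-0.16 -0.18 -0.14] yaw 143.95 tilt [-0.    0.01] grip 29.9
```

Request:
apply_moves --steps '[[[-0.15,-0.05,0,0,0,0,-1],[-0.3,-0.05,0,0,0,0,-1],[-0.45,-0.05,0,0,0,0,-1],[-0.6,-0.05,0,0,0,0,-1],[-0.75,-0.05,0,0,0,0,-1],[-0.9,-0.05,0,0,0,0,-1],[-1.0,-0.05,0,0,0,0,-1],[-1.0,-0.05,0,0,0,0,-1]]]'

```text
time_s: 11.0
position: [0.5909, -0.0275, 0.0516]
tcp_rot: [[-0.808, 0.589, 0.001], [0.589, 0.808, -0.0], [-0.001, 0.0, -1.0]]
force: [-0.8, -1.1, -3.4]
opening: 0.202
grasp_force: 29.9
```

```bash
python3 -c "from h import *;loc()"
```

```text
t 11.0 loc [  0.26 -79.78  59.61] F [ 1.4 -0.  -3.4] M [-0.01 -0.05 -0.08] yaw 143.95 tilt [-0.01  0.04] grip 29.9
```

Request:
apply_moves --steps '[[[-0.2,-0.02,0,0,0,0,-1],[-0.4,-0.02,0,0,0,0,-1],[-0.6,-0.02,0,0,0,0,-1],[-0.8,-0.02,0,0,0,0,-1],[-0.95,-0.02,0,0,0,0,-1],[-1.1,-0.02,0,0,0,0,-1],[-1.2,-0.02,0,0,0,0,-1],[-1.3,-0.02,0,0,0,0,-1],[-1.3,-0.02,0,0,0,0,-1]]]'

```text
time_s: 12.12
position: [0.5991, -0.034, 0.0513]
tcp_rot: [[-0.809, 0.588, -0.004], [0.588, 0.809, 0.002], [0.004, -0.001, -1.0]]
force: [-4.4, 3.9, -0.0]
opening: 0.201
grasp_force: 29.9
```

```bash
python3 -c "from h import *;loc()"
```

```text
t 12.12 loc [  0.72 -69.26  59.3 ] F [-0.6 -5.8 -0. ] M [-0.71  0.15  0.04] yaw 143.96 tilt [ 0.06 -0.25] grip 29.9
```

Request:
apply_moves --steps '[[[-0.1,0.02,0,0,0,0,-1],[-0.15,0.02,0,0,0,0,-1],[-0.15,0.02,0,0,0,0,-1],[-0.15,0.02,0,0,0,0,-1]]]'

```text
time_s: 12.62
position: [0.5991, -0.0341, 0.0512]
tcp_rot: [[-0.809, 0.588, -0.007], [0.588, 0.809, 0.003], [0.007, -0.002, -1.0]]
force: [-6.3, 4.4, 2.2]
opening: 0.204
grasp_force: 29.9
```

Run:
```python
from h import *
loc()
A=np.mean([bot.capture("side").astype(float) for _ in range(4)],0).astype(np.uint8)
cv2.imwrite("pics/home.png",cv2.resize(A[240:320,310:417],None,fx=7.4,fy=7.4,interpolation=cv2.INTER_CUBIC))
```

```text
t 12.62 loc [  0.74 -69.21  59.2 ] F [ 0.2 -7.7  2.2] M [-1.07  0.16  0.03] yaw 143.97 tilt [ 0.1  -0.41] grip 29.9
```

View pics/home.png

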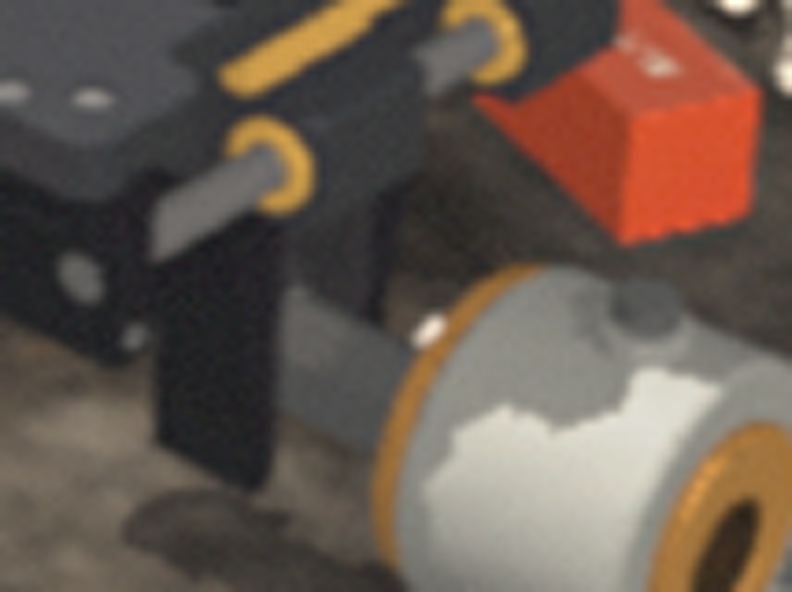

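Request:
apply_moves --steps '[[[0.5,0,0,0,0,0,-1],[0.6,0,0,0,0,0,-1],[0.6,0,0,0,0,0,-1]]]'

```text
time_s: 13.2
position: [0.5984, -0.033, 0.0517]
tcp_rot: [[-0.808, 0.589, 0.002], [0.589, 0.808, -0.001], [-0.002, 0.0, -1.0]]
force: [0.3, -1.0, -4.3]
opening: 0.201
grasp_force: 29.9
```

```bash
python3 -c "from h import *;loc()"
```

```text
t 13.2 loc [  0.34 -70.49  59.67] F [ 0.6  0.8 -4.3] M [ 0.28 -0.11 -0.07] yaw 143.93 tilt [-0.03  0.11] grip 29.9
```

Request:
apply_moves --steps '[[[-0.2,0,0.03,0,0,0,-1],[-0.4,0,0.03,0,0,0,-1],[-0.6,0,0.03,0,0,0,-1],[-0.8,0,0.03,0,0,0,-1],[-0.85,0,0.03,0,0,0,-1],[-0.85,0,0.03,0,0,0,-1]]]'

```text
time_s: 13.95
position: [0.5991, -0.0343, 0.0507]
tcp_rot: [[-0.809, 0.588, -0.011], [0.588, 0.809, 0.005], [0.012, -0.003, -1.0]]
force: [-9.5, 5.7, 3.5]
opening: 0.205
grasp_force: 30.0
```

```bash
python3 -c "from h import *;loc()"
```

```text
t 13.95 loc [  0.87 -69.08  58.73] F [  1.  -11.    3.5] M [-1.49  0.17  0.06] yaw 143.97 tilt [ 0.16 -0.7 ] grip 30.0
```

Request:
apply_moves --steps '[[[0.3,0,-0.03,0,0,0,-1],[0.7,0,-0.03,0,0,0,-1],[1.2,0,-0.03,0,0,0,-1],[1.8,0,-0.03,0,0,0,-1],[2.4,0,-0.03,0,0,0,-1],[3.0,0,-0.03,0,0,0,-1],[3.6,0,-0.03,0,0,0,-1],[4.2,0,-0.03,0,0,0,-1],[5.5,0,-0.03,0,0,0,-1],[7,0,-3,0,0,0,-1],[8,0,-7,0,0,0,-1],[8,0,-7,0,0,10.6,-1],[8,0,-7,0,0,21.2,-1],[8,0,-7,0,0,31.8,-1],[8,0,-7,0,0,42.4,-1],[8,0,-7,0,0,53,-1],[8,0,-7,0,0,63.6,-1],[8,0,-7,0,0,74.2,-1],[8,0,-7,0,0,84.8,-1],[8,0,-7,0,0,90,-1]]]'

```text
time_s: 16.45
position: [0.5388, 0.0104, 0.1212]
tcp_rot: [[0.591, 0.807, -0.001], [0.807, -0.591, 0.0], [-0.0, -0.001, -1.0]]
force: [-0.3, 0.2, -3.4]
opening: 0.202
grasp_force: 29.9
```

Run:
```python
from h import *
loc()
# command now: local (0.7,-142.5,60+70), psi 53.95 ; target nogo approach
a=P(PED,[.7e-3,-.1425,.130])[0]; b=P(PED,[.7e-3,-.100,.060])[0]; print(a,b,step(a,53.95,b,-36.05))
```

```text
t 16.45 loc [   0.31 -144.25  129.2 ] F [ 0.1 -0.4 -3.4] M [0.07 0.05 0.  ] yaw 53.77 tilt [ 0.   -0.05] grip 29.9
[0.53995627 0.00905402 0.13      ] [ 0.57431768 -0.01595685  0.06      ] (array([-0.  ,  4.25,  7.  ]), 90.0)
```

Request:
apply_moves --steps '[[[0,0,0,0,0,10.6,-1],[0,0,0,0,0,21.2,-1],[0,0,0,0,0,31.8,-1],[0,0,0,0,0,42.4,-1],[0,0,0,0,0,53,-1],[0,0,0,0,0,63.6,-1],[0,0,0,0,0,74.2,-1],[0,0,0,0,0,84.8,-1],[0,0,0,0,0,90,-1],[0,2,3,0,0,90,-1],[0,4.25,6,0,0,90,-1],[0,4.25,7,0,0,90,-1],[0,4.7,7,0,0,90,-1],[0,5.0,7,0,0,90,-1],[0,5.2,7,0,0,90,-1],[0,5.25,7,0,0,90,-1],[0,5.25,7,0,0,90,-1]]]'

```text
time_s: 18.58
position: [0.5822, -0.0211, 0.0516]
tcp_rot: [[0.809, -0.588, 0.0], [-0.588, -0.809, -0.0], [0.0, -0.0, -1.0]]
force: [-0.3, -0.2, -3.0]
opening: 0.2
grasp_force: 29.9
```

```bash
python3 -c "from h import *;loc()"
```

```text
t 18.57 loc [  0.27 -90.6   59.63] F [ 0.3 -0.1 -3. ] M [-0.05  0.06  0.02] yaw -36.05 tilt [-0.01  0.02] grip 29.9
```

Request:
apply_moves --steps '[[[0.2,0,0,0,0,0,-1],[0.4,0,0,0,0,0,-1],[0.55,0,0,0,0,0,-1],[0.7,0,0,0,0,0,-1],[0.8,0,0,0,0,0,-1],[0.8,0,0,0,0,0,-1]]]'

```text
time_s: 19.32
position: [0.5886, -0.026, 0.0512]
tcp_rot: [[0.808, -0.589, -0.0], [-0.589, -0.808, 0.0], [-0.0, 0.0, -1.0]]
force: [0.5, -0.4, -1.4]
opening: 0.201
grasp_force: 29.9
```

```bash
python3 -c "from h import *;loc()"
```

```text
t 19.32 loc [  0.36 -82.54  59.21] F [ 0.   0.7 -1.4] M [-0.07  0.03  0.03] yaw -36.06 tilt [ 0. -0.] grip 29.9
```

Request:
apply_moves --steps '[[[0.05,0,0,0,0,0,-1],[0.1,0,0,0,0,0,-1],[0.15,0,0,0,0,0,-1],[0.2,0,0,0,0,0,-1],[0.2,0,0,0,0,0,-1],[0.2,0,0,0,0,0,-1]]]'

```text
time_s: 20.08
position: [0.5902, -0.0271, 0.0513]
tcp_rot: [[0.808, -0.589, -0.0], [-0.589, -0.808, 0.0], [-0.0, -0.0, -1.0]]
force: [-0.2, 0.3, -2.3]
opening: 0.199
grasp_force: 29.9
```

```bash
python3 -c "from h import *;loc()"
```

```text
t 20.07 loc [  0.36 -80.61  59.26] F [-0.1 -0.3 -2.3] M [-0.11  0.11  0.05] yaw -36.06 tilt [-0. -0.] grip 29.9
```

Request:
apply_moves --steps '[[[0.05,0,0,0,0,0,-1],[0.1,0,0,0,0,0,-1],[0.15,0,0,0,0,0,-1],[0.2,0,0,0,0,0,-1],[0.2,0,0,0,0,0,-1]]]'

```text
time_s: 20.7
position: [0.5914, -0.0282, 0.0511]
tcp_rot: [[0.808, -0.589, -0.001], [-0.589, -0.808, 0.0], [-0.001, 0.0, -1.0]]
force: [-0.4, 0.3, -2.0]
opening: 0.204
grasp_force: 29.9
```

```bash
python3 -c "from h import *;loc()"
```

```text
t 20.7 loc [  0.48 -78.98  59.15] F [-0.  -0.5 -2. ] M [-0.19  0.    0.05] yaw -36.05 tilt [ 0.02 -0.05] grip 29.9
```

Request:
apply_moves --steps '[[[0.05,0,0,0,0,0,-1],[0.1,0,0,0,0,0,-1],[0.15,0,0,0,0,0,-1],[0.15,0,0,0,0,0,-1],[0.15,0,0,0,0,0,-1]]]'

```text
time_s: 21.32
position: [0.5916, -0.0286, 0.0509]
tcp_rot: [[0.808, -0.589, -0.003], [-0.589, -0.808, 0.001], [-0.003, 0.001, -1.0]]
force: [-4.3, 3.1, -1.5]
opening: 0.2
grasp_force: 29.9
```

```bash
python3 -c "from h import *;loc()"
```

```text
t 21.32 loc [  0.73 -78.61  58.93] F [-0.  -5.3 -1.5] M [-0.77 -0.07 -0.01] yaw -36.05 tilt [ 0.06 -0.18] grip 29.9
```

```bash
cat >> h.py <<'E'
def avg(n=5):
    a=np.radians(PED[2]); Q=np.array([[np.cos(a),np.sin(a),0],[-np.sin(a),np.cos(a),0],[0,0,1]]); L=[]
    for _ in range(n):
        s=bot.read_state();R=s['tcp_rot']; L.append(np.r_[Q@(s['position']-R[:,2]*.008-[PED[0],PED[1],0])*1e3,Q@s['force'],np.degrees(Q@R[:,2])[:2]]); bot.capture("top")
    print(round(s['time_s'],2),"mean",np.mean(L,0).round(2),"sd",np.std(L,0).round(2))
E
python3 -c "from h import *;avg()"
```

```text
21.52 mean [ 7.400e-01 -7.863e+01  5.892e+01  8.000e-01 -5.040e+00 -1.310e+00
  6.000e-02 -1.800e-01] sd [0.01 0.01 0.01 0.45 0.2  0.35 0.   0.  ]
```

Request:
apply_moves --steps '[[[0,0,-0.03,0,0,0,-1],[0,0,-0.06,0,0,0,-1],[0,0,-0.06,0,0,0,-1]]]'

```text
time_s: 21.95
position: [0.5915, -0.0286, 0.0513]
tcp_rot: [[0.809, -0.588, -0.003], [-0.588, -0.809, 0.001], [-0.003, 0.001, -1.0]]
force: [-5.0, 2.9, -3.3]
opening: 0.2
grasp_force: 29.9
```

```bash
python3 -c "from h import *;avg()"
```

```text
22.15 mean [ 7.700e-01 -7.859e+01  5.931e+01  6.700e-01 -5.710e+00 -3.020e+00
  7.000e-02 -1.900e-01] sd [0.01 0.02 0.01 0.27 0.23 0.4  0.   0.  ]
```

Request:
apply_moves --steps '[[[0,0,0.03,0,0,0,-1],[0,0,0.03,0,0,0,-1],[0,0,0.03,0,0,0,-1]]]'

```text
time_s: 22.58
position: [0.5916, -0.0286, 0.0511]
tcp_rot: [[0.809, -0.588, -0.003], [-0.588, -0.809, 0.001], [-0.003, 0.001, -1.0]]
force: [-5.4, 2.8, -2.0]
opening: 0.2
grasp_force: 29.9
```

```bash
python3 -c "from h import *;avg()"
```

```text
22.77 mean [ 7.700e-01 -7.859e+01  5.912e+01  1.280e+00 -5.360e+00 -2.120e+00
  7.000e-02 -1.800e-01] sd [0.01 0.01 0.01 0.62 0.32 0.22 0.   0.  ]
```

Request:
apply_moves --steps '[[[0,0.04,0,0,0,0,-1],[0,0.04,0,0,0,0,-1],[0,0.04,0,0,0,0,-1]]]'

```text
time_s: 23.2
position: [0.5916, -0.029, 0.0512]
tcp_rot: [[0.808, -0.588, -0.003], [-0.588, -0.809, 0.001], [-0.003, 0.001, -1.0]]
force: [-4.6, 2.1, -1.8]
opening: 0.201
grasp_force: 29.9
```

```bash
python3 -c "from h import *;avg()"
```

```text
23.4 mean [ 1.060e+00 -7.833e+01  5.918e+01  1.240e+00 -5.220e+00 -2.200e+00
  5.000e-02 -1.500e-01] sd [0.01 0.01 0.01 0.37 0.55 0.42 0.   0.  ]
```

Request:
apply_moves --steps '[[[0.02,0.05,0,0,0,0,-1],[0.02,0.05,0,0,0,0,-1],[0.02,0.05,0,0,0,0,-1]]]'

```text
time_s: 23.82
position: [0.5916, -0.0293, 0.0512]
tcp_rot: [[0.809, -0.588, -0.002], [-0.588, -0.809, 0.001], [-0.003, 0.001, -1.0]]
force: [-4.6, 2.2, -2.0]
opening: 0.203
grasp_force: 29.9
```

```bash
python3 -c "from h import *;avg()"
```

```text
24.02 mean [ 1.320e+00 -7.818e+01  5.919e+01  1.500e-01 -4.980e+00 -2.160e+00
  3.000e-02 -1.500e-01] sd [0.01 0.02 0.01 0.4  0.44 0.16 0.   0.  ]
```

Request:
apply_moves --steps '[[[0.04,0.05,0,0,0,0,-1],[0.04,0.05,0,0,0,0,-1],[0.04,0.05,0,0,0,0,-1]]]'

```text
time_s: 24.45
position: [0.5915, -0.0295, 0.0512]
tcp_rot: [[0.809, -0.588, -0.003], [-0.588, -0.809, 0.002], [-0.003, 0.0, -1.0]]
force: [-4.7, 5.1, -1.7]
opening: 0.202
grasp_force: 29.9
```

```bash
python3 -c "from h import *;avg()"
```

```text
24.65 mean [ 1.480e+00 -7.814e+01  5.920e+01 -1.710e+00 -6.440e+00 -2.140e+00
  1.000e-02 -1.800e-01] sd [0.01 0.02 0.01 0.37 0.31 0.53 0.   0.  ]
```

Request:
apply_moves --steps '[[[0,-0.03,-0.04,0,0,0,-1],[0,-0.03,-0.04,0,0,0,-1],[0,-0.03,-0.04,0,0,0,-1]]]'

```text
time_s: 25.08
position: [0.5915, -0.0294, 0.0514]
tcp_rot: [[0.809, -0.588, -0.003], [-0.588, -0.809, 0.002], [-0.003, 0.001, -1.0]]
force: [-4.0, 3.9, -3.8]
opening: 0.199
grasp_force: 29.9
```

```bash
python3 -c "from h import *;avg()"
```

```text
25.27 mean [ 1.420e+00 -7.816e+01  5.938e+01 -6.100e-01 -5.680e+00 -3.210e+00
  3.000e-02 -1.900e-01] sd [0.01 0.01 0.   0.39 0.19 0.44 0.   0.  ]
```

Request:
apply_moves --steps '[[[0,0,0.08,0,0,0,-1],[0,0,0.08,0,0,0,-1],[0,0,0.08,0,0,0,-1]]]'

```text
time_s: 25.7
position: [0.5916, -0.0294, 0.051]
tcp_rot: [[0.809, -0.588, -0.003], [-0.588, -0.809, 0.002], [-0.003, 0.0, -1.0]]
force: [-4.1, 4.5, -0.6]
opening: 0.202
grasp_force: 29.9
```

```bash
python3 -c "from h import *;avg()"
```

```text
25.9 mean [ 1.390e+00 -7.816e+01  5.896e+01 -5.400e-01 -6.200e+00 -8.800e-01
  2.000e-02 -1.800e-01] sd [0.01 0.01 0.01 0.5  0.21 0.5  0.   0.  ]
```

Request:
apply_moves --steps '[[[0,0,-0.04,0,0,0,-1],[0,0,-0.04,0,0,0,-1],[0,0,-0.04,0,0,0,-1],[0,0,-0.04,0,0,0,-1],[0,0,-0.04,0,0,0,-1],[0,0,-0.04,0,0,0,-1],[0,0,-0.04,0,0,0,-1],[0,0,-0.04,0,0,0,-1],[0,0,-0.04,0,0,0,-1],[0,0,-0.04,0,0,0,-1],[0,0,-0.04,0,0,0,-1],[0,0,-0.04,0,0,0,-1],[0,0,-0.04,0,0,0,-1],[0,0,-0.04,0,0,0,-1]]]'

```text
time_s: 27.7
position: [0.5915, -0.0294, 0.0512]
tcp_rot: [[0.809, -0.588, -0.003], [-0.588, -0.809, 0.002], [-0.003, 0.0, -1.0]]
force: [-4.4, 3.7, -1.5]
opening: 0.204
grasp_force: 29.9
```

Run:
```python
from h import *
avg(3)
A=np.mean([bot.capture("side").astype(float) for _ in range(3)],0).astype(np.uint8)
o=np.array((275,205)); k=6
im=cv2.resize(A[205:305,275:405],None,fx=k,fy=k,interpolation=cv2.INTER_CUBIC)
cv2.imwrite("pics/nogo.png",im)
s=bot.read_state(); g=s['position']+[0,0,.008]; d=np.array([np.cos(YAW),np.sin(YAW),0])
for v in(.056,.042,-.042,-.072): print(v,((proj("side",g+v*d)[0]-o)*k).round(1),((proj("side",g+(v+.003)*d)[0]-o)*k).round(1))
```

```text
27.8 mean [ 1.410e+00 -7.815e+01  5.916e+01 -5.300e-01 -5.930e+00 -1.610e+00
  3.000e-02 -1.900e-01] sd [0.   0.02 0.01 0.21 0.38 0.24 0.   0.  ]
0.056 [601.6 566.3] [613.5 572. ]
0.042 [546.6 540.3] [558.3 545.8]
-0.042 [239.3 394.3] [249.6 399.2]
-0.072 [138.1 346.2] [148.  350.9]
```

View pics/nogo.png

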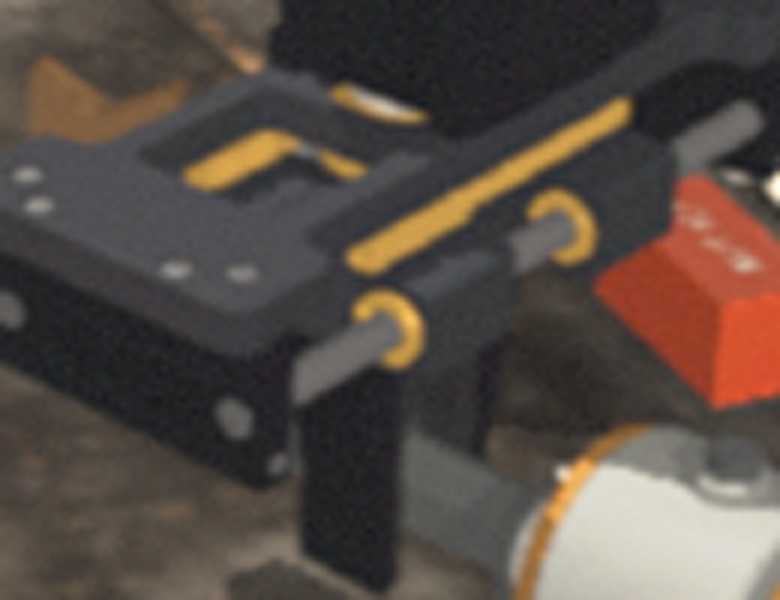

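Run:
```python
from h import *
c=P(PED,[1.8e-3,-.0759,.0523])[0]; print(c)
for z in(.15,.06,.031): print(step(c,-36.05,[.497,.1612,z],77.4))
```

```text
[ 0.59315528 -0.03102884  0.0523    ]
(array([-19.087,  -9.883,  -9.77 ]), -113.45)
(array([-19.087,  -9.883,  -0.77 ]), -113.45)
(array([-19.087,  -9.883,   2.13 ]), -113.45)
```

Request:
apply_moves --steps '[[[-0.4,0,0,0,0,0,-1],[-1,0,0,0,0,0,-1],[-2.5,0,0,0,0,0,-1],[-4.5,0,0,0,0,0,-1],[-6,0,-4,0,0,0,-1],[-6,0,-9.77,0,0,0,-1],[-19.09,-9.88,-9.77,0,0,-113.45,-1],[-19.09,-9.88,-9.77,0,0,-113.45,-1],[-19.09,-9.88,-9.77,0,0,-113.45,-1],[-19.09,-9.88,-9.77,0,0,-113.45,-1],[-19.09,-9.88,-9.77,0,0,-113.45,-1],[-19.09,-9.88,-9.77,0,0,-113.45,-1],[-19.09,-9.88,-9.77,0,0,-113.45,-1],[-19.09,-9.88,-9.77,0,0,-113.45,-1],[-19.09,-9.88,-9.77,0,0,-113.45,-1],[-19.09,-9.88,-9.77,0,0,-113.45,-1],[-19.09,-9.88,-9.77,0,0,-113.45,-1],[-19.09,-9.88,-9.77,0,0,-113.45,-1],[-19.09,-9.88,-9.77,0,0,-113.45,-1],[-19.09,-9.88,-9.77,0,0,-113.45,-1]]]'

```text
time_s: 30.5
position: [0.4966, 0.1619, 0.1493]
tcp_rot: [[0.219, 0.976, 0.0], [0.976, -0.219, 0.0], [0.0, 0.0, -1.0]]
force: [0.1, -0.4, -3.1]
opening: 0.198
grasp_force: 29.9
```

Request:
apply_moves --steps '[[[0,0,3,0,0,0,-1],[0,0,6,0,0,0,-1],[0,0,8.5,0,0,0,-1],[0,0,8.5,0,0,0,-1],[0,0,8.5,0,0,0,-1]]]'

```text
time_s: 31.12
position: [0.4973, 0.1619, 0.0649]
tcp_rot: [[0.218, 0.976, 0.001], [0.976, -0.218, 0.0], [0.0, 0.001, -1.0]]
force: [0.2, 0.6, -2.8]
opening: 0.203
grasp_force: 29.9
```

Run:
```python
from h import *
s=bot.read_state(); print(s['time_s'],s['position'],s['tcp_rot'].round(3).tolist(),s['force'])
print(step(s['position'],77.4,[.4966,.1617,.030],77.4))
```

```text
31.125 [0.49733302 0.16193737 0.06485976] [[0.218, 0.976, 0.001], [0.976, -0.218, 0.0], [0.0, 0.001, -1.0]] [ 0.21128454  0.62901856 -2.83573751]
(array([-0.039, -0.066,  3.486]), -0.0)
```

Request:
apply_moves --steps '[[[0,0,1,0,0,0,-1],[0,0,2,0,0,0,-1],[0,0,2.7,0,0,0,-1],[0,0,3.1,0,0,0,-1],[0,0,3.4,0,0,0,-1],[0,0,3.4,0,0,0,-1],[0,0,3.4,0,0,0,-1]]]'

```text
time_s: 32.0
position: [0.4966, 0.1618, 0.0303]
tcp_rot: [[0.218, 0.976, -0.0], [0.976, -0.218, 0.0], [0.0, -0.0, -1.0]]
force: [-0.3, -0.1, -2.3]
opening: 0.203
grasp_force: 29.9
```

Request:
apply_moves --steps '[[[0,0,0.05,0,0,0,-1],[0,0,0.1,0,0,0,-1],[0,0,0.1,0,0,0,-1]]]'

```text
time_s: 32.38
position: [0.4967, 0.1618, 0.0302]
tcp_rot: [[0.218, 0.976, 0.001], [0.976, -0.218, 0.0], [0.0, 0.001, -1.0]]
force: [-1.7, -0.7, 6.4]
opening: 0.203
grasp_force: 30.0
```

```bash
python3 -c "
from h import *
s=bot.read_state(); print(s['position'],s['force'],s['moment'])"
```

```text
[0.49674103 0.16184    0.03015201] [-1.65140153 -0.6747379   6.44983709] [-0.11231375  0.2199111  -0.07778181]
```

Request:
apply_moves --steps '[[[0,0,-0.05,0,0,0,-0.5],[0,0,-0.05,0,0,0,-0.2],[0,0,-0.05,0,0,0,0.1],[0,0,-0.05,0,0,0,0.3],[0,0,-0.05,0,0,0,0.3],[0,0,-1,0,0,0,0.3],[0,0,-3,0,0,0,0.3],[0,0,-6,0,0,0,0.3],[0,0,-12,0,0,0,0.3],[0,0,-16,0,0,0,0.3],[-20,0,-18,0,0,0,0.3],[-20,0,-18,0,0,0,0.3],[-20,0,-18,0,0,0,0.3],[-20,0,-18,0,0,0,0.3],[-20,0,-18,0,0,0,0.3]]]'

```text
time_s: 34.25
position: [0.453, -0.0338, 0.2097]
tcp_rot: [[0.221, 0.975, 0.001], [0.975, -0.221, 0.0], [0.0, 0.001, -1.0]]
force: [0.4, 0.6, 0.7]
opening: 0.648
grasp_force: 0.0
```

Run:
```python
from h import *
s=bot.read_state(); print(s['time_s'],s['position'],s['force'],s['opening'])
def c(im,x,y,w,h,k): return cv2.resize(im[y:y+h,x:x+w],None,fx=k,fy=k,interpolation=cv2.INTER_CUBIC)
A=np.mean([bot.capture("side").astype(float) for _ in range(3)],0).astype(np.uint8);B=np.mean([bot.capture("top").astype(float) for _ in range(3)],0).astype(np.uint8)
cv2.imwrite("pics/end.png",np.hstack([c(A,255,190,80,80,5),c(B,235,230,80,80,5)]))
```

```text
34.25 [ 0.4530125  -0.03381706  0.20971476] [0.39201181 0.60207889 0.72348869] 0.6482765060221068
```

View pics/end.png

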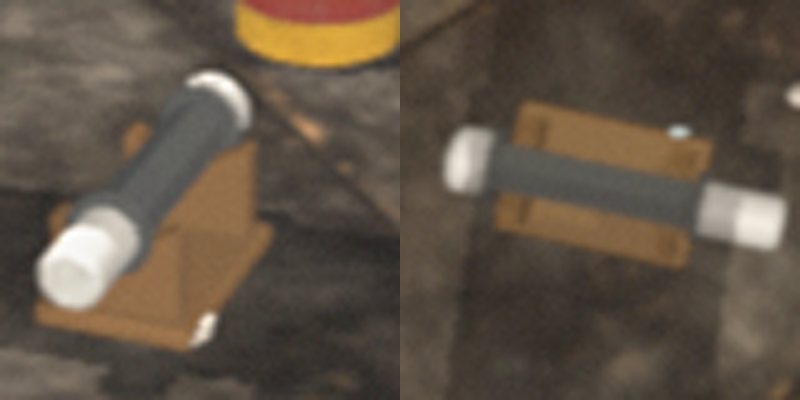

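```bash
python3 -c "
from rig import bot
print(bot.hand_in())"
```

```text
the job is handed in; nothing more can be done
None
```

The bush passes the check: the go end slid in until it met a firm, repeatable stop at 11 N or less, which I took as the collar on the flange. The no-go end, centred and pressed at about 6 N for over 2 s, did not enter. The gauge is back in its cradle and the job was handed in at about 34 s; I couldn't see the collar itself in the pictures, and the hand-in gave no verdict.

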